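Zigzag stack of craft trays

ROBOT

A 7-joint arm with a two-finger parallel gripper is mounted at the origin on the work surface. World frame = base frame: x ahead of the robot, y to its left, z up, the work surface at z = 0. Lengths are in m, angles in rad, forces in N, time in s.
With the tool pointing down it reaches from about 0.4 to 0.85 m from the base axis. Payload 4.5 kg.
Tool frame: the origin (TCP) lies at the very end of the fingers, on their centre line; the grasp point (between the pads) lies 19 mm behind it; z points along the fingers, y is the line along which they close (so a half turn about z gives the same grasp; the last joint's range is limited). The gripper opens to 85 mm and grips with 20 to 120 N. Pads are 22 mm wide; open, the fingers measure 114 mm over their backs; the gripper's body (76 mm by 85 mm) begins 54 mm behind the grasp point. The pads swing forward as they close: fully open they stand 13 mm farther back than shut.
Start: joints at [-1.216, 0.689, -0.195, 1.565, 0.157, 0.902, -0.215], TCP at [0.197, 0.593, 0.231] pointing down, gripper open.
Joint ranges: [-3.01, 3.01], [-0.46, 2.08], [-1.47, 1.51], [0.13, 2.56], [-1, 4.14], [0.04, 2.09], [-2.66, 2.66]. Speed limits (rad/s): [2.57, 2.57, 3.14, 3.14, 3.14, 3.14, 3.14].

INTERFACE

Orientations are given as a rotation vector (axis times angle).
In Python, from workcell import * gives the robot as it stands.
- The arm moves only by the tool servo_tool, never from a script. Its argument "deltas" is a list of rows, each an object with "delta_rot": the turn, a rotation vector about the tool's x, y, z in rad, a list of three; "translation": the shift along the tool's x, y, z in mm, a list of three; "gripper": the gripper command: -1 is fully open, 1 is shut, values between are in proportion. A call has 1 to 5 rows; each row is the pose to reach, as a shift and turn from the pose commanded when the call began, along the tool's axes at that moment; what a row does not reach only later rows make up. A row lasts 1/8 s, in which the tool goes at most 62.5 mm and 10.7 degrees, less where a joint would pass 70% of its speed; a pose out of reach is approached as far as the arm can. A call with a gripper value outside its range is refused whole. The fingers move at their own pace and stop on an object; the grip force is fixed at half the most. Time passes only in rows, so rows that repeat a pose let the fingers close. It gives the time, the measured TCP pose, the force, the opening and the grip force at its end, in the units of the state.
- state(): the state, without advancing time (a new reading comes with each control period).
- capture(name): name is "side" or "top" or "wrist"; returns (picture, depth): 400x640x3 uint8, red, green, blue; 400x640 float32, m along the optical axis (not along the pixel's ray), 0 where there is no reading.
- get_calibration(name): a dict with "camera_matrix" (3x3 intrinsics, pixels), "pose" (4x4, takes a point from camera to world coordinates). Camera axes: x right, y down, z forward; pixel columns grow to the right and rows downward; lengths in m; the calibration is good to about 2 mm. A picture is of the moment at which its call begins: read the wrist's pose just before it. get_calibration takes no time and is no camera call; for the wrist camera it gives the pose at the moment of the call.
- sign_off(): hands the job in; it is judged then, once.
Trained networks look in the newest picture that a camera, given by its name, has taken for a name from the list of things; names that differ only in an ending like _2 or _b are one class to them, and where a whole thing is asked for, a point or a joint stands for the part that bears it (a point fixed in the world has none). Each returns a list of dicts, best first, with "confidence" (0 to 1); they miss things now and then, are a little off and sometimes report something else, mostly with a low value. They report only what shows in the picture. A call takes as long as a camera call. They do not tell look-alikes from the thing itself.
- find_in(camera, thing): "at" ([column, row] in pixels, amid what is visible of it).
- spot_point(camera, thing): "at" ([column, row] in pixels: a listed point, or the origin of a listed thing).
The state is a dict: "t": time; "joints": joint angles; "qd": joint speeds; "joint_torque": joint torques, N m; "tool_pos": TCP position; "eef_rot": TCP orientation; "contact_force": force on the tool from outside, world axes, zero at the start; "moment": the same for the moment, N m; "finger_gap": finger opening in m; "finger_force": force on a finger pad.
Only numpy, scipy, OpenCV 4.12 (cv2) and the standard library are available. Lean on these libraries where they do the work, as an engineer would, in place of code of your own. Each camera call takes 0.05 s, during which the arm holds its last target. There are 200 camera calls.

TASK

Stack the craft trays in a zigzag on the base tray that is screwed to its board. First lay the two-compartment tray on it, in line but shifted back, so that its end rests on the base's cross wall and it does not cover the small pocket with the beads; then lay the three-compartment tray on that, shifted forward again, so that it stands straight above the base tray. Leave both level and do not knock over the jar of sticks.

Things in the scene. Friction and masses are not known exactly. Their poses are not given: they have to be found in the camera images.
- base_tray: Fixed plywood tray 160 (x) x 54 (y) x 40 mm, walls 8, on a brown board 200 x 85 x 10 mm; rim 50 mm above the table. A rim-high cross wall, 8 thick, centred 37 mm from the middle towards -x, parts off a small pocket with dark beads at the -x end (roughly the robot's side); the rest is empty. Origin: centre of the board's underside, below the tray's middle; z up.
- two_tray: Loose empty plywood tray, one cross wall in its middle: 160 (x) x 54 (y) x 40 mm high, walls 8; about 0.2 kg. Grip across its width. Origin: centre of underside; z up. Either way round. Place: origin 45 mm from the base's middle towards base +x, z 50 mm, so its -x end lies on the base's cross wall. (A 105 mm tray without cross walls is a bystander.)
- three_tray: Loose empty plywood tray like the two-compartment one, 160 (x) x 54 (y) x 40 mm high, walls 8, about 0.2 kg, but with two cross walls, 26 mm either side of the middle. Grip across its width. Origin: centre of underside; z up. Either way round. Place: straight above the base's middle, z 90 mm, on the two-compartment tray's rim.
- stick_jar: Bystander: clear round jar, 74 mm across, 105 mm high, full of thin wooden sticks reaching 195 mm above the table, at the robot's right. Origin: centre of its underside; z up. Must not be tipped over.
Not all that is in view belongs to the job. What is shaped like the base_tray but yellow is not meant.

How it is judged:
By the outcome, as a careful person would: the job done as asked, in the order asked, and still so for the second after the job is handed in, with the robot touching nothing.
It also fails if it takes over 58 s, if anything falls off the work surface, if the arm or the gripper's body presses on something with over 40 N, if the wrist force passes 120 N, or if a joint passes its speed limit or range.

## Working session

There is one attempt and no reset: what is moved stays moved. The work goes in short steps, Python scripts to look and compute and a tool call to move; the robot and the scene stay as the last step left them, time stands still between calls to the robot, and variables do not carry over. Pictures are saved under pics/ and viewed, at most 10 in all, crops included, and the job is handed in when it is done.

Besides the shell and the picture viewer there is one more tool, called after "Call:" as name(argument=value, ...), one argument or row to a line, values as JSON. servo_tool: Moves the arm, as the interface text tells. Its arguments: {"type":"object","properties":{"deltas":{"type":"array","items":{"type":"object","properties":{"delta_rot":{"type":"array","items":{"type":"number"}},"translation":{"type":"array","items":{"type":"number"}},"gripper":{"type":"number"}}}}},"required":["deltas"]}

```bash
mkdir -p pics; ls
cat > h.py <<'E'
from workcell import *
import numpy as np, cv2
from scipy.spatial.transform import Rotation as R
def cloud(name):
    img,d=capture(name); c=get_calibration(name); K=c["camera_matrix"]; T=np.array(c["pose"])
    v,u=np.mgrid[:400,:640]; K=np.array(K)
    P=np.stack([(u-K[0,2])*d/K[0,0],(v-K[1,2])*d/K[1,1],d],-1)
    W=P@T[:3,:3].T+T[:3,3]; W[d==0]=np.nan
    return img,W
def save(n,img): cv2.imwrite(f"pics/{n}.png",img[:,:,::-1])
E
python3 - <<'E'
from h import *
s=state(); print(s["t"],s["tool_pos"],s["eef_rot"],s["contact_force"])
for n in("top","side"):
    img,W=cloud(n); save(n+"1",img); np.save(n+"1.npy",W)
    for t in("base_tray","two_tray","three_tray","stick_jar"):
        for r in spot_point(n,t)[:3]:
            c,q=map(int,np.round(r["at"])); print(n,t,r["at"],r["confidence"],W[q,c].round(3))
E
```

```text
pics
0.0 [0.19691406 0.59245998 0.23046362] [-5.01560433e-01 -3.10110898e+00  2.94480749e-03] [ 1.18276738 -0.33373179  0.51020898]
top base_tray [426.5, 258.6] 0.84 [ 0.197 -0.308  0.013]
top base_tray [309.1, 124.5] 0.7 [ 0.56  -0.009  0.017]
top two_tray [176.2, 141.4] 0.66 [0.522 0.347 0.016]
top three_tray [228.0, 137.9] 0.78 [0.529 0.21  0.006]
top stick_jar [466.6, 135.9] 0.76 [ 0.502 -0.398  0.109]
side base_tray [365.7, 189.4] 0.59 [ 0.535 -0.027  0.012]
side base_tray [363.3, 315.8] 0.58 [ 0.186 -0.33   0.028]
side two_tray [280.2, 151.7] 0.92 [0.501 0.327 0.01 ]
side three_tray [310.0, 164.2] 0.58 [0.51  0.185 0.017]
```

View pics/top1.png

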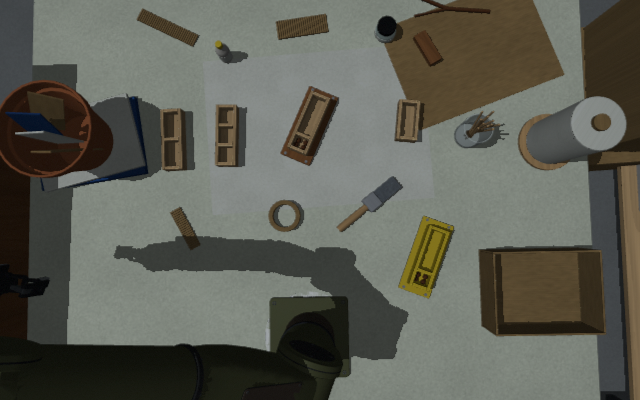

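View pics/side1.png

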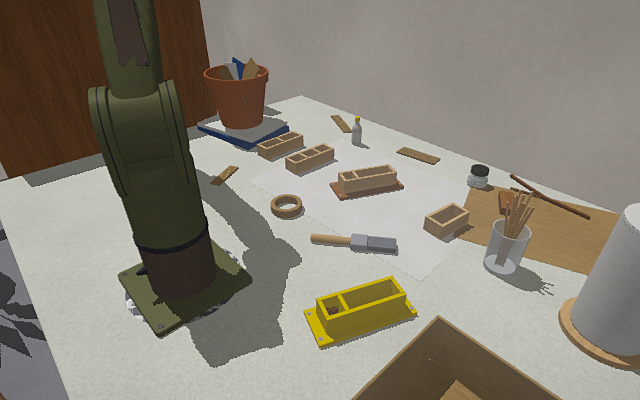

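The top view shows the base at (310,125), turned about -20° with its beads at the lower end. The two-compartment tray is at (173,140), the three-compartment tray at (228,136), the yellow decoy at (427,257) and the jar at (478,130). In the side view the same trays are at (365,180), (280,146) and (310,158).

```bash
cat >> h.py <<'E'
def rim(W,c,zlo,zhi,r=0.11):
    m=(np.hypot(W[...,0]-c[0],W[...,1]-c[1])<r)&(W[...,2]>zlo)&(W[...,2]<zhi)
    P=W[m]; 
    if len(P)<20: return None
    (cx,cy),(w,h),_=b=cv2.minAreaRect((P[:,:2]*1000).astype(np.float32))
    q=cv2.boxPoints(b); e=[q[1]-q[0],q[2]-q[1]]; l=max(e,key=np.linalg.norm)
    a=np.degrees(np.arctan2(l[1],l[0])); a=(a+90)%180-90
    return len(P),round(cx,1),round(cy,1),round(max(w,h),1),round(min(w,h),1),round(a,1),np.percentile(P[:,2],[50,95]).round(4)
E
python3 - <<'E'
from h import *
for n in("top","side"):
    W=np.load(n+"1.npy")
    for t,c,lo in(("base",(.56,-.01),.035),("two",(.52,.347),.028),("three",(.53,.21),.028)):
        print(n,t,rim(W,c,lo,.07,.1 if t!="two" else .09))
        m=(np.hypot(W[...,0]-c[0],W[...,1]-c[1])<.12)&(W[...,2]>.075); print("  tall:",m.sum(),np.nanmax(W[m][:,2]) if m.any() else 0)
s=state(); M=R.from_rotvec(s["eef_rot"]).as_matrix(); print(M.round(3))
Tc=np.array(get_calibration("wrist")["pose"]); print((M.T@Tc[:3,:3]).round(3),(M.T@(Tc[:3,3]-s["tool_pos"])).round(4)); print(get_calibration("wrist")["camera_matrix"])
E
```

```text
top base (621, 559.2, -7.8, 160.9, 55.0, np.float32(-24.1), array([0.0495, 0.0536]))
  tall: 0 0
top two (690, 525.2, 352.5, 161.3, 57.1, np.float32(1.0), array([0.0395, 0.0439]))
  tall: 0 0
top three (699, 533.4, 210.5, 161.4, 55.7, np.float32(-1.1), array([0.0394, 0.0435]))
  tall: 0 0
side base (722, 556.6, -7.4, 160.3, 60.4, np.float32(-23.6), array([0.0465, 0.0523]))
  tall: 0 0
side two (415, 522.2, 352.8, 161.9, 58.1, np.float32(1.8), array([0.0376, 0.0427]))
  tall: 0 0
side three (507, 530.3, 212.4, 162.2, 62.6, np.float32(-0.5), array([0.038 , 0.0426]))
  tall: 0 0
[[-0.949  0.315  0.   ]
 [ 0.315  0.949 -0.   ]
 [-0.    -0.    -1.   ]]
[[-0.    -0.956 -0.292]
 [ 1.    -0.001  0.001]
 [-0.001 -0.292  0.956]] [ 0.0741  0.0006 -0.143 ]
[[326.74502161   0.         318.23231818]
 [  0.         326.74502161 198.74817965]
 [  0.           0.           1.        ]]
```

Run:
```python
from h import *
for n in("top","side"):
    W=np.load(n+"1.npy")
    m=(abs(W[...,0]-.523)<.04)&(W[...,1]>.386)&(W[...,1]<.6)&(W[...,2]>.012)
    P=W[m]
    for a in np.arange(.386,.6,.02):
        k=(P[:,1]>=a)&(P[:,1]<a+.02); print(n,round(a,3),k.sum(),P[k,2].max().round(3) if k.any() else 0)
```

```text
top 0.386 0 0
top 0.406 0 0
top 0.426 147 0.042
top 0.446 248 0.044
top 0.466 537 0.226
top 0.486 620 0.169
top 0.506 136 0.097
top 0.526 47 0.199
top 0.546 154 0.259
top 0.566 409 0.257
top 0.586 416 0.253
side 0.386 0 0
side 0.406 0 0
side 0.426 94 0.038
side 0.446 84 0.041
side 0.466 307 0.224
side 0.486 556 0.185
side 0.506 160 0.121
side 0.526 0 0
side 0.546 53 0.257
side 0.566 88 0.254
side 0.586 63 0.249
```

Call:
servo_tool(
  deltas=[
    {"translation": [-62, -20, 0], "delta_rot": [0, 0, -0.1], "gripper": -1},
    {"translation": [-120, -40, 0], "delta_rot": [0, 0, -0.2], "gripper": -1},
    {"translation": [-180, -60, 10], "delta_rot": [0, 0, -0.345], "gripper": -1},
    {"translation": [-238, -78, 20], "delta_rot": [0, 0, -0.345], "gripper": -1},
    {"translation": [-295, -96, 30], "delta_rot": [0, 0, -0.345], "gripper": -1},
  ],
)

```text
t: 1.12
tool_pos: [0.4483, 0.408, 0.2013]
eef_rot: [-0.038, 3.141, 0.001]
contact_force: [1.1, 1.4, 0.5]
finger_gap: 0.0852
finger_force: 0.0
```

Call:
servo_tool(
  deltas=[
    {"translation": [-37, -29, 0], "delta_rot": [0, 0, 0], "gripper": -0.65},
    {"translation": [-74, -57, 0], "delta_rot": [0, 0, 0], "gripper": -0.65},
    {"translation": [-74, -57, 20], "delta_rot": [0, 0, 0], "gripper": -0.65},
    {"translation": [-74, -57, 20], "delta_rot": [0, 0, 0], "gripper": -0.65},
  ],
)

```text
t: 1.62
tool_pos: [0.5213, 0.3528, 0.18]
eef_rot: [0.037, -3.139, 0.003]
contact_force: [-0.3, -0.0, 0.3]
finger_gap: 0.0703
finger_force: 0.0
```

```bash
cat >> h.py <<'E'
def goto(x,y,z,ang=None):
    s=state(); M=R.from_rotvec(s["eef_rot"]).as_matrix()
    d=M.T@(np.array([x,y,z])-s["tool_pos"])*1000
    a=np.degrees(np.arctan2(-M[1,0],-M[0,0])); print("t",s["t"],"pos",s["tool_pos"].round(4),"F",s["contact_force"].round(1),"gap",s["finger_gap"],"yaw",a.round(2),"tilt",M[:,2].round(3),"delta mm",d.round(1), "rz", None if ang is None else round(-np.radians(ang-a),4))
E
python3 - <<'E'
from h import *
img,W=cloud("wrist"); save("w1",img)
print(rim(W,(.5235,.3525),.03,.06,.095))
for t in("two_tray",): print(spot_point("wrist",t)[:2])
goto(.5235,.3525,.010,1.4)
E
```

```text
(5245, 523.1, 387.2, 159.9, 120.2, np.float32(1.9), array([0.0411, 0.0424]))
[{'at': [314.1, 179.5], 'confidence': 0.82}]
t 1.725 pos [0.5213 0.3548 0.1817] F [-0.2  0.3 -0.5] gap 0.07054937902324572 yaw 1.47 tilt [-0.     0.001 -1.   ] delta mm [ -2.2  -2.5 171.7] rz 0.0012
```

View pics/w1.png

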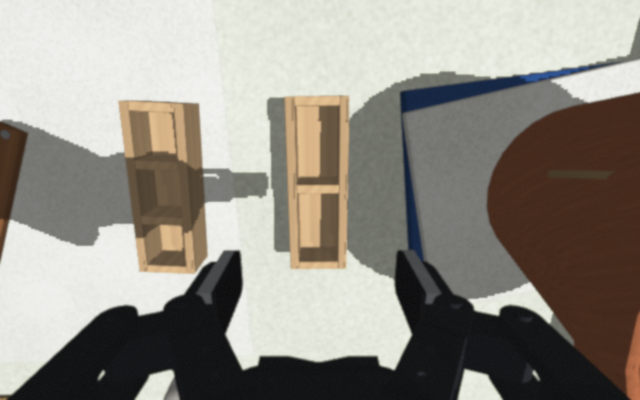

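The wrist view shows the two-compartment tray centred at (317,181), between the fingers, with the blue book clear on the right at column 402 and beyond. I'll measure again without the book.

Run:
```python
from h import *
img,W=cloud("wrist"); V=W.copy(); V[V[...,1]>.405]=np.nan
print(rim(V,(.5235,.3525),.03,.06,.095)); print(rim(W,(.532,.211),.03,.06,.095))
goto(.5235,.3525,.010,1.4)
```

```text
(4668, 524.5, 353.1, 160.0, 54.1, np.float32(1.8), array([0.0406, 0.0418]))
(6358, 532.5, 210.7, 160.2, 55.2, np.float32(-1.2), array([0.0402, 0.0416]))
t 1.775 pos [0.5214 0.3552 0.182 ] F [-0.1  0.7 -0.5] gap 0.07048310407302115 yaw 1.49 tilt [ 0.     0.001 -1.   ] delta mm [ -1.9  -2.9 172. ] rz 0.0015
```

Call:
servo_tool(
  deltas=[
    {"translation": [-3, -2, 50], "delta_rot": [0, 0, 0], "gripper": -0.65},
    {"translation": [-3, -2, 100], "delta_rot": [0, 0, 0], "gripper": -0.65},
    {"translation": [-3, -2, 140], "delta_rot": [0, 0, 0], "gripper": -0.65},
    {"translation": [-3, -2, 160], "delta_rot": [0, 0, 0], "gripper": -0.65},
    {"translation": [-3, -2, 169], "delta_rot": [0, 0, 0], "gripper": -0.65},
  ],
)

```text
t: 2.4
tool_pos: [0.525, 0.3528, 0.0122]
eef_rot: [-0.039, 3.141, 0.001]
contact_force: [-0.1, -0.2, -0.2]
finger_gap: 0.0701
finger_force: 0.0
```

Call:
servo_tool(
  deltas=[
    {"translation": [0, 0, 0], "delta_rot": [0, 0, 0], "gripper": -0.65},
    {"translation": [0, 0, 0], "delta_rot": [0, 0, 0], "gripper": 1},
    {"translation": [0, 0, 0], "delta_rot": [0, 0, 0], "gripper": 1},
    {"translation": [0, 0, 0], "delta_rot": [0, 0, 0], "gripper": 1},
    {"translation": [0, 0, 0], "delta_rot": [0, 0, 0], "gripper": 1},
  ],
)

```text
t: 3.02
tool_pos: [0.5261, 0.3528, 0.0142]
eef_rot: [-0.038, 3.139, 0.003]
contact_force: [-0.3, -0.3, 6.3]
finger_gap: 0.0529
finger_force: 65.4
```

Call:
servo_tool(
  deltas=[
    {"translation": [0, 0, -20], "delta_rot": [0, 0, 0], "gripper": 1},
    {"translation": [0, 0, -70], "delta_rot": [0, 0, 0], "gripper": 1},
    {"translation": [0, -20, -120], "delta_rot": [0, 0, 0], "gripper": 1},
    {"translation": [-5, -70, -150], "delta_rot": [0, 0, 0], "gripper": 1},
    {"translation": [-10, -120, -170], "delta_rot": [0, 0, 0], "gripper": 1},
  ],
)

```text
t: 3.65
tool_pos: [0.5385, 0.2314, 0.1853]
eef_rot: [-0.04, 3.138, 0.002]
contact_force: [0.2, -0.5, -1.9]
finger_gap: 0.0528
finger_force: 64.5
```

Call:
servo_tool(
  deltas=[
    {"translation": [0, -50, 0], "delta_rot": [0, 0, 0], "gripper": 1},
    {"translation": [0, -90, 0], "delta_rot": [0, 0, 0], "gripper": 1},
    {"translation": [0, -110, 0], "delta_rot": [0, 0, 0], "gripper": 1},
    {"translation": [0, -110, 0], "delta_rot": [0, 0, 0], "gripper": 1},
  ],
)

```text
t: 4.15
tool_pos: [0.5408, 0.1213, 0.1828]
eef_rot: [-0.034, 3.141, -0.0]
contact_force: [-0.2, 0.8, -1.9]
finger_gap: 0.053
finger_force: 64.4
```

Run:
```python
from h import *
img,W=cloud("wrist"); save("w2",img)
print(rim(W,(.5585,-.0078),.04,.065,.1))
s=state(); print(rim(W,s["tool_pos"][:2],s["tool_pos"][2]-.03,s["tool_pos"][2]+.06,.1))
goto(.5996,-.0261,.18,-24)
```

```text
(5654, 558.4, -5.7, 160.7, 54.8, np.float32(-23.9), array([0.0497, 0.0511]))
(51198, 531.7, 127.5, 151.0, 116.4, np.float32(-23.7), array([0.2081, 0.2409]))
t 4.2 pos [0.5407 0.1237 0.1828] F [-0.2  0.9 -2.8] gap 0.05301854161841279 yaw 1.41 tilt [ 0.001  0.002 -1.   ] delta mm [ -55.1 -151.2    2.6] rz 0.4436
```

View pics/w2.png

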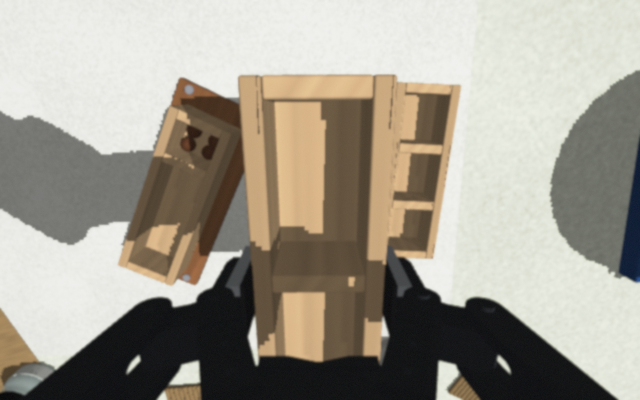

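The wrist view shows the two-tray held squarely in the gripper at (318,200). The base is at (180,195) with the bead pocket at (198,143), at the robot's end as described.

Call:
servo_tool(
  deltas=[
    {"translation": [-15, -40, 0], "delta_rot": [0, 0, 0.12], "gripper": 1},
    {"translation": [-32, -85, 0], "delta_rot": [0, 0, 0.25], "gripper": 1},
    {"translation": [-48, -130, 0], "delta_rot": [0, 0, 0.38], "gripper": 1},
    {"translation": [-55, -149, 0], "delta_rot": [0, 0, 0.4435], "gripper": 1},
    {"translation": [-55, -149, 30], "delta_rot": [0, 0, 0.4435], "gripper": 1},
  ],
)

```text
t: 4.82
tool_pos: [0.6024, -0.0246, 0.1539]
eef_rot: [0.654, 3.066, 0.004]
contact_force: [0.4, -0.3, -2.6]
finger_gap: 0.053
finger_force: 64.6
```

Call:
servo_tool(
  deltas=[
    {"translation": [0, 0, 30], "delta_rot": [0, 0, 0], "gripper": 1},
    {"translation": [0, 0, 50], "delta_rot": [0, 0, 0], "gripper": 1},
    {"translation": [0, 0, 60], "delta_rot": [0, 0, 0], "gripper": 1},
    {"translation": [0, 0, 60], "delta_rot": [0, 0, 0], "gripper": 1},
  ],
)

```text
t: 5.32
tool_pos: [0.5991, -0.0234, 0.092]
eef_rot: [-0.65, -3.073, -0.002]
contact_force: [-0.4, -0.2, -2.0]
finger_gap: 0.0529
finger_force: 64.5
```

Run:
```python
from h import *
goto(.5995,-.0253,.0635,-24)
for n in("top","side"):
    img,W=cloud(n); save(n+"2",img[60:260,180:580] if n=="side" else img[40:240,180:480]); print(n,rim(W,(.5995,-.0253),.1,.13,.11))
img,W=cloud("wrist");z=W[...,2]
print(rim(W,(.5995,-.0253),.1,.13,.11)); print(rim(W,(.52,.01),.04,.06,.06))
goto(.5995,-.0253,.0635,-24)
```

```text
t 5.325 pos [ 0.5991 -0.0234  0.092 ] F [-0.4 -0.2 -2. ] gap 0.05288329664999788 yaw -23.9 tilt [-0.001  0.001 -1.   ] delta mm [-1.1 -1.6 28.5] rz 0.0018
top None
side (789, 593.9, -26.2, 160.6, 73.0, np.float32(-22.2), array([0.1139, 0.1227]))
(23055, 584.5, -16.9, 130.2, 80.6, np.float32(-23.0), array([0.1192, 0.1215]))
(3702, 503.6, 15.7, 54.5, 35.2, np.float32(66.6), array([0.0502, 0.0514]))
t 5.475 pos [ 0.6    -0.0247  0.0932] F [-0.   0.  -2.1] gap 0.05257227930270929 yaw -23.99 tilt [ 0.002  0.001 -1.   ] delta mm [ 0.2 -0.8 29.7] rz 0.0001
```

View pics/side2.png

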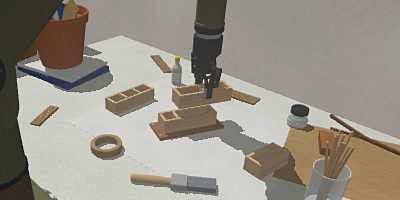

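The side crop shows the two-tray held level above the base, shifted back, with the jar well clear at (335,185). I'll compare the held tray with the base in the base's own axes.

```bash
cat >> h.py <<'E'
a=np.radians(-24); U=np.array([np.cos(a),np.sin(a)]); V=np.array([-np.sin(a),np.cos(a)])
def ends(W,zlo,zhi,umin,umax,vmin=.17,vmax=.27):
    u=W[...,:2]@U; v=W[...,:2]@V; m=(W[...,2]>zlo)&(W[...,2]<zhi)&(u>umin)&(u<umax)&(v>vmin)&(v<vmax)
    b=cv2.minAreaRect((np.c_[u[m],v[m]]*1000).astype(np.float32)); 
    return m.sum(),(np.percentile(u[m],[1,99])*1000).round(1),(np.percentile(v[m],[.5,99.5])*1000).round(1),np.round(b[0],1),np.round(b[1],1),round(b[2],1),np.median(W[m][:,2]).round(4)
E
python3 - <<'E'
from h import *
img,W=cloud("wrist")
print("held",ends(W,.114,.126,.44,.53)); print("base",ends(W,.043,.057,.40,.52))
s=state(); print("tcp",s["tool_pos"],s["tool_pos"][:2]@U,s["tool_pos"][:2]@V)
img,W=cloud("side")
print("side held",ends(W,.114,.126,.44,.7)); print("base",ends(W,.043,.057,.40,.62))
E
```

```text
held (np.int64(9854), array([476.3, 529.1]), array([195. , 248.5]), array([503. , 221.8]), array([54. , 54.5]), 0.0, np.float64(0.1194))
base (np.int64(3513), array([436.7, 471. ]), array([192.4, 246. ]), array([453.9, 219.2]), array([35.1, 54.3]), 0.3, np.float64(0.0501))
tcp [ 0.59996705 -0.02495785  0.09327156] 0.5582484433174348 0.22122844989872079
side held (np.int64(377), array([474.7, 633.5]), array([182.2, 252.9]), array([554.2, 217.1]), array([161.8,  72.1]), 1.2, np.float64(0.1195))
base (np.int64(464), array([431.6, 590.3]), array([190.1, 246.6]), array([511.3, 218.1]), array([ 57.1, 162.3]), 88.5, np.float64(0.0493))
```

Call:
servo_tool(
  deltas=[
    {"translation": [-3, -1.5, 5], "delta_rot": [0, 0, 0], "gripper": 1},
    {"translation": [-3, -1.5, 15], "delta_rot": [0, 0, 0], "gripper": 1},
    {"translation": [-3, -1.5, 23], "delta_rot": [0, 0, 0], "gripper": 1},
    {"translation": [-3, -1.5, 27], "delta_rot": [0, 0, 0], "gripper": 1},
    {"translation": [-3, -1.5, 29], "delta_rot": [0, 0, 0], "gripper": 1},
  ],
)

```text
t: 6.2
tool_pos: [0.6006, -0.0278, 0.0641]
eef_rot: [-0.653, -3.072, 0.001]
contact_force: [-7.2, -0.2, 20.7]
finger_gap: 0.0528
finger_force: 67.1
```

Run:
```python
from h import *
img,W=cloud("wrist"); save("w3",img)
print("held",ends(W,.084,.097,.44,.53)); print("base",ends(W,.043,.057,.40,.52))
goto(.5995,-.0253,.0635,-24)
img,W=cloud("side")
print("side held",ends(W,.084,.097,.44,.7)); print("base",ends(W,.043,.057,.40,.62))
```

```text
held (np.int64(9755), array([478. , 529.2]), array([192.7, 246.2]), array([503.9, 219.5]), array([52.2, 54.5]), 0.0, np.float64(0.0903))
base (np.int64(8544), array([446.3, 519.3]), array([192.7, 246. ]), array([482.1, 219.1]), array([54.4, 75.7]), 89.5, np.float64(0.0558))
t 6.25 pos [ 0.6006 -0.0278  0.0642] F [-3.8 -0.8  6.4] gap 0.05263402824211586 yaw -24.01 tilt [-0.001 -0.    -1.   ] delta mm [2.1 1.8 0.7] rz -0.0002
side held (np.int64(407), array([476.5, 634.9]), array([180.1, 250.9]), array([556.2, 215.4]), array([161.1,  71.9]), 0.1, np.float64(0.0903))
base (np.int64(363), array([432. , 613.8]), array([190. , 247.1]), array([525.6, 214.6]), array([ 57.9, 190.6]), 85.8, np.float64(0.0504))
```

View pics/w3.png

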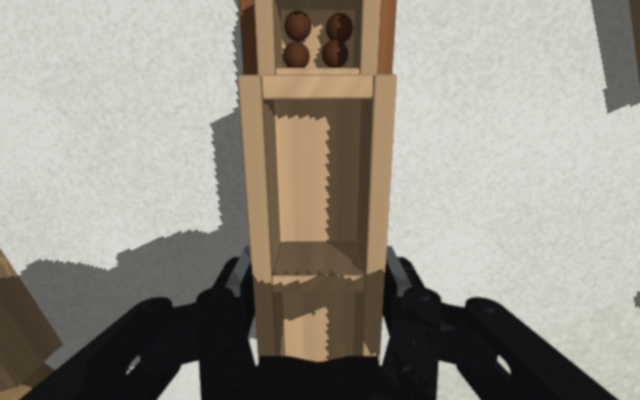

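The wrist view shows the two-tray on the base with all four beads uncovered at (318,40). A strip of the cross wall is visible at rows 68–75, which matches the 45 mm shift. I'll release it.

Call:
servo_tool(
  deltas=[
    {"translation": [0, 0, 0], "delta_rot": [0, 0, 0], "gripper": -0.5},
    {"translation": [0, 0, 0], "delta_rot": [0, 0, 0], "gripper": -0.5},
    {"translation": [0, 0, 0], "delta_rot": [0, 0, 0], "gripper": -0.65},
    {"translation": [0, 0, 0], "delta_rot": [0, 0, 0], "gripper": -0.65},
  ],
)

```text
t: 6.8
tool_pos: [0.6014, -0.0279, 0.0632]
eef_rot: [0.654, 3.073, 0.0]
contact_force: [-0.3, -0.4, 0.9]
finger_gap: 0.0701
finger_force: 0.0
```

Call:
servo_tool(
  deltas=[
    {"translation": [0, 0, -15], "delta_rot": [0, 0, 0], "gripper": -0.65},
    {"translation": [0, 0, -45], "delta_rot": [0, 0, 0], "gripper": -0.65},
    {"translation": [0, 0, -85], "delta_rot": [0, 0, 0], "gripper": -0.65},
    {"translation": [0, 0, -120], "delta_rot": [0, 0, 0], "gripper": -0.65},
    {"translation": [0, 0, -120], "delta_rot": [0, 0, 0], "gripper": -0.65},
  ],
)

```text
t: 7.42
tool_pos: [0.6037, -0.0278, 0.1873]
eef_rot: [0.653, 3.066, 0.003]
contact_force: [0.3, 0.8, 0.2]
finger_gap: 0.0702
finger_force: 0.0
```

Run:
```python
from h import *
img,W=cloud("wrist")
print("two",ends(W,.084,.097,.44,.7)); print("base",ends(W,.043,.057,.40,.47))
goto(.5325,.2107,.18,-1.1)
img,W=cloud("side")
print("side two",ends(W,.084,.097,.44,.7)); print("base",ends(W,.043,.057,.40,.47))
```

```text
two (np.int64(6069), array([476.6, 635.1]), array([192.1, 246.1]), array([556.5, 219.1]), array([160.4,  54.2]), 0.5, np.float64(0.0884))
base (np.int64(1737), array([432. , 469.5]), array([191.8, 245.5]), array([450.7, 218.7]), array([54.2, 37.8]), 89.9, np.float64(0.0485))
t 7.475 pos [ 0.6023 -0.0279  0.1854] F [-0.  -0.   0.3] gap 0.070494517375413 yaw -24.03 tilt [ 0.004  0.    -1.   ] delta mm [160.9 189.5   5.1] rz -0.4003
side two (np.int64(445), array([476.6, 634.6]), array([190.9, 247.6]), array([557.1, 219.5]), array([162.3,  58.4]), 0.8, np.float64(0.0901))
base (np.int64(123), array([431.4, 469.7]), array([190.2, 248.2]), array([450.2, 219.6]), array([39. , 59.1]), 0.6, np.float64(0.05))
```

The two-tray is placed at +44.5 mm, 0.4 mm sideways and level. Next is the three-tray.

Call:
servo_tool(
  deltas=[
    {"translation": [35, 42, 0], "delta_rot": [0, 0, -0.1], "gripper": -0.65},
    {"translation": [75, 88, 0], "delta_rot": [0, 0, -0.2], "gripper": -0.65},
    {"translation": [115, 135, 0], "delta_rot": [0, 0, -0.3], "gripper": -0.65},
    {"translation": [150, 176, 5], "delta_rot": [0, 0, -0.4], "gripper": -0.65},
    {"translation": [161, 189.5, 5], "delta_rot": [0, 0, -0.4], "gripper": -0.65},
  ],
)

```text
t: 8.15
tool_pos: [0.5285, 0.2151, 0.1772]
eef_rot: [-0.019, -3.138, -0.003]
contact_force: [0.3, 0.3, -1.0]
finger_gap: 0.0701
finger_force: 0.0
```

Call:
servo_tool(
  deltas=[
    {"translation": [0, 0, 0], "delta_rot": [0, 0, 0], "gripper": -0.65},
    {"translation": [0, 0, 0], "delta_rot": [0, 0, 0], "gripper": -0.65},
  ],
)

```text
t: 8.4
tool_pos: [0.5321, 0.2079, 0.1778]
eef_rot: [-0.036, -3.141, 0.004]
contact_force: [0.3, -0.4, -0.3]
finger_gap: 0.07
finger_force: 0.0
```

Run:
```python
from h import *
img,W=cloud("wrist")
print(rim(W,(.5325,.2107),.03,.06,.1)); print(spot_point("wrist","three_tray")[:1])
goto(.5325,.2107,.0125,-1.1)
```

```text
(5250, 532.8, 210.0, 159.5, 54.1, np.float32(-1.3), array([0.0404, 0.0416]))
[{'at': [322.8, 176.8], 'confidence': 0.92}]
t 8.5 pos [0.5322 0.2081 0.1781] F [-0.6  0.   0.8] gap 0.07037549954561177 yaw -1.33 tilt [-0.    -0.002 -1.   ] delta mm [ -0.2   2.9 165.6] rz -0.004
```

Call:
servo_tool(
  deltas=[
    {"translation": [-0.5, 2, 50], "delta_rot": [0, 0, 0], "gripper": -0.65},
    {"translation": [-0.5, 2, 100], "delta_rot": [0, 0, 0], "gripper": -0.65},
    {"translation": [-0.5, 2, 140], "delta_rot": [0, 0, 0], "gripper": -0.65},
    {"translation": [-0.5, 2, 158], "delta_rot": [0, 0, 0], "gripper": -0.65},
    {"translation": [-0.5, 2, 165], "delta_rot": [0, 0, 0], "gripper": -0.65},
  ],
)

```text
t: 9.12
tool_pos: [0.5323, 0.212, 0.0129]
eef_rot: [-0.032, -3.141, 0.001]
contact_force: [-0.3, -0.3, 0.6]
finger_gap: 0.0705
finger_force: 0.0
```

Call:
servo_tool(
  deltas=[
    {"translation": [0, 0, 0], "delta_rot": [0, 0, 0], "gripper": -0.65},
    {"translation": [0, 0, 0], "delta_rot": [0, 0, 0], "gripper": 1},
    {"translation": [0, 0, 0], "delta_rot": [0, 0, 0], "gripper": 1},
    {"translation": [0, 0, 0], "delta_rot": [0, 0, 0], "gripper": 1},
    {"translation": [0, 0, 0], "delta_rot": [0, 0, 0], "gripper": 1},
  ],
)

```text
t: 9.75
tool_pos: [0.533, 0.2126, 0.015]
eef_rot: [0.031, 3.139, 0.001]
contact_force: [0.3, -2.3, 5.8]
finger_gap: 0.0529
finger_force: 64.8
```

Call:
servo_tool(
  deltas=[
    {"translation": [0, 0, -20], "delta_rot": [0, 0, 0], "gripper": 1},
    {"translation": [0, 0, -65], "delta_rot": [0, 0, 0], "gripper": 1},
    {"translation": [0, 0, -115], "delta_rot": [0, 0, 0], "gripper": 1},
    {"translation": [0, 0, -165], "delta_rot": [0, 0, 0], "gripper": 1},
    {"translation": [0, 0, -190], "delta_rot": [0, 0, 0], "gripper": 1},
  ],
)

```text
t: 10.38
tool_pos: [0.533, 0.2134, 0.2069]
eef_rot: [0.03, 3.137, 0.004]
contact_force: [0.1, 0.3, -2.4]
finger_gap: 0.0529
finger_force: 64.0
```

Run:
```python
from h import *
t=.512*U+.219*V; print(t); goto(*t,.18,-24)
```

```text
[ 0.5568106  -0.00818271]
t 10.375 pos [0.533  0.2134 0.2069] F [ 0.1  0.3 -2.4] gap 0.052851530610759936 yaw -1.1 tilt [ 0.005  0.002 -1.   ] delta mm [ -28.  -221.2   26.5] rz 0.3996
```

Call:
servo_tool(
  deltas=[
    {"translation": [-6, -48, 0], "delta_rot": [0, 0, 0.1], "gripper": 1},
    {"translation": [-13, -100, 0], "delta_rot": [0, 0, 0.2], "gripper": 1},
    {"translation": [-20, -152, 10], "delta_rot": [0, 0, 0.3], "gripper": 1},
    {"translation": [-26, -200, 20], "delta_rot": [0, 0, 0.38], "gripper": 1},
    {"translation": [-28, -221, 30], "delta_rot": [0, 0, 0.4], "gripper": 1},
  ],
)

```text
t: 11.0
tool_pos: [0.5556, -0.0128, 0.1735]
eef_rot: [0.662, 3.07, -0.003]
contact_force: [-0.3, -0.6, -1.4]
finger_gap: 0.0531
finger_force: 63.9
```

Call:
servo_tool(
  deltas=[
    {"translation": [0, 0, 20], "delta_rot": [0, 0, 0], "gripper": 1},
    {"translation": [0, 0, 40], "delta_rot": [0, 0, 0], "gripper": 1},
    {"translation": [0, 0, 45], "delta_rot": [0, 0, 0], "gripper": 1},
    {"translation": [0, 0, 45], "delta_rot": [0, 0, 0], "gripper": 1},
  ],
)

```text
t: 11.5
tool_pos: [0.5557, -0.008, 0.1285]
eef_rot: [-0.652, -3.073, -0.001]
contact_force: [0.1, -0.0, -2.1]
finger_gap: 0.0529
finger_force: 63.9
```

Run:
```python
from h import *
t=.512*U+.219*V; goto(*t,.1035,-24)
s=state(); z=s["tool_pos"][2]+.028; print("rim z exp",z)
img,W=cloud("wrist")
print("held",ends(W,z-.006,z+.006,.38,.48,.16,.28)); print("base",ends(W,.043,.057,.40,.52))
img,W=cloud("side")
print("side held",ends(W,z-.006,z+.006,.38,.62)); print("two",ends(W,.084,.096,.53,.7)); print("base",ends(W,.043,.057,.40,.47)); save("side3",img[60:260,180:580])
s=state();print(s["tool_pos"][:2]@U,s["tool_pos"][:2]@V)
```

```text
t 11.5 pos [ 0.5557 -0.008   0.1285] F [ 0.1 -0.  -2.1] gap 0.05289084811076248 yaw -23.96 tilt [ 0.     0.001 -1.   ] delta mm [-1.1  0.3 25. ] rz 0.0008
rim z exp 0.1565045189493454
held (np.int64(9148), array([430.4, 479.6]), array([192.8, 246.3]), array([455.2, 219.5]), array([49.7, 54.3]), 0.0, np.float64(0.1542))Traceback (most recent call last):
  File "<stdin>", line 5, in <module>
  File "h.py", line 27, in ends
    return m.sum(),(np.percentile(u[m],[1,99])*1000).round(1),(np.percentile(v[m],[.5,99.5])*1000).round(1),np.round(b[0],1),np.round(b[1],1),round(b[2],1),np.median(W[m][:,2]).round(4)
                    ~~~~~~~~~~~~~^^^^^^^^^^^^^
    return _quantile_unchecked(
        a, q, axis, out, overwrite_input, method, keepdims, weights)
    return _ureduce(a,
                    func=_quantile_ureduce_func,
    ...<5 lines>...
                    overwrite_input=overwrite_input,
                    method=method)
    r = func(a, **kwargs)
    result = _quantile(arr,
                       quantiles=q,
    ...<2 lines>...
                       out=out,
                       weights=wgt)
    slices_having_nans = np.isnan(arr[-1, ...])
                                  ~~~^^^^^^^^^
IndexError: index -1 is out of bounds for axis 0 with size 0
```

Run:
```python
from h import *
z=.1545
img,W=cloud("side")
for a in((z-.006,z+.006,.38,.62),(.084,.096,.54,.7),(.043,.057,.40,.47)):
    try: print(a,ends(W,*a))
    except Exception as e: print(a,"none")
save("side3",img[60:260,180:580])
s=state();print(s["tool_pos"][:2]@U,s["tool_pos"][:2]@V,s["tool_pos"][2])
```

```text
(0.1485, 0.1605, 0.38, 0.62) (np.int64(419), array([429.1, 588. ]), array([179.5, 249.2]), array([508.7, 214.5]), array([ 73.3, 160. ]), 89.6, np.float64(0.1541))
(0.084, 0.096, 0.54, 0.7) (np.int64(214), array([541.2, 635.7]), array([191.6, 245.8]), array([589.3, 219.4]), array([97.4, 56.2]), 1.3, np.float64(0.0892))
(0.043, 0.057, 0.4, 0.47) (np.int64(126), array([431.9, 469.4]), array([191., 247.]), array([450.3, 218.9]), array([39. , 56.7]), 0.3, np.float64(0.0498))
0.5115523204014918 0.21867453716815985 0.12908555973542032
```

View pics/side3.png

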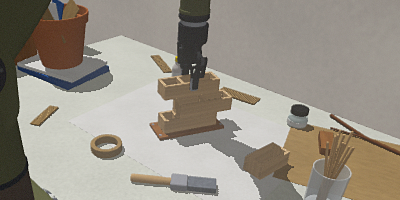

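The side crop shows the three-tray held level above the stack at (190,85), with its near end almost in line with the base's. I'll shift it 2 mm and lower it.

Call:
servo_tool(
  deltas=[
    {"translation": [-2, 0, 6], "delta_rot": [0, 0, 0], "gripper": 1},
    {"translation": [-2, 0, 13], "delta_rot": [0, 0, 0], "gripper": 1},
    {"translation": [-2, 0, 19], "delta_rot": [0, 0, 0], "gripper": 1},
    {"translation": [-2, 0, 22.5], "delta_rot": [0, 0, 0], "gripper": 1},
    {"translation": [-2, 0, 24], "delta_rot": [0, 0, 0], "gripper": 1},
  ],
)

```text
t: 12.22
tool_pos: [0.5572, -0.0096, 0.1049]
eef_rot: [-0.654, -3.072, 0.001]
contact_force: [-5.0, 0.1, 17.2]
finger_gap: 0.053
finger_force: 65.9
```

Run:
```python
from h import *
img,W=cloud("side")
for a in((.124,.136,.38,.62),(.084,.096,.54,.7),(.043,.057,.40,.47)):
    try: print(a,ends(W,*a))
    except Exception as e: print(a,"none")
s=state();print(s["tool_pos"],s["contact_force"],s["moment"])
```

```text
(0.124, 0.136, 0.38, 0.62) (np.int64(430), array([430.6, 589.4]), array([178.9, 248.7]), array([510.6, 212.5]), array([ 73.5, 162.2]), 89.0, np.float64(0.13))
(0.084, 0.096, 0.54, 0.7) (np.int64(154), array([542.6, 636. ]), array([190.2, 247.5]), array([599.2, 201.9]), array([108.1,  50.1]), 31.2, np.float64(0.0901))
(0.043, 0.057, 0.4, 0.47) (np.int64(129), array([431.5, 468.7]), array([191.1, 248.5]), array([450.1, 219.3]), array([38.3, 58.8]), 1.2, np.float64(0.0494))
[ 0.55716746 -0.00957468  0.10498923] [-3.07247937 -0.1736398   5.70930519] [-0.06615947  0.37956484 -0.00852174]
```

Contact made, rim at 130 mm and within about 1 mm of the base. I'll release and retreat.

Call:
servo_tool(
  deltas=[
    {"translation": [0, 0, 0], "delta_rot": [0, 0, 0], "gripper": -0.5},
    {"translation": [0, 0, 0], "delta_rot": [0, 0, 0], "gripper": -0.5},
    {"translation": [0, 0, 0], "delta_rot": [0, 0, 0], "gripper": -0.65},
    {"translation": [0, 0, 0], "delta_rot": [0, 0, 0], "gripper": -0.65},
  ],
)

```text
t: 12.78
tool_pos: [0.5575, -0.0096, 0.1042]
eef_rot: [-0.654, -3.073, -0.0]
contact_force: [0.8, 0.3, 0.3]
finger_gap: 0.0702
finger_force: 0.0
```

Call:
servo_tool(
  deltas=[
    {"translation": [0, 0, -15], "delta_rot": [0, 0, 0], "gripper": -0.65},
    {"translation": [0, 0, -45], "delta_rot": [0, 0, 0], "gripper": -0.65},
    {"translation": [0, 0, -85], "delta_rot": [0, 0, 0], "gripper": -0.65},
    {"translation": [0, 0, -120], "delta_rot": [0, 0, 0], "gripper": -0.65},
    {"translation": [0, 0, -120], "delta_rot": [0, 0, 0], "gripper": -0.65},
  ],
)

```text
t: 13.4
tool_pos: [0.5596, -0.0094, 0.2281]
eef_rot: [0.653, 3.066, 0.003]
contact_force: [-0.2, -0.4, 0.3]
finger_gap: 0.0707
finger_force: 0.0
```

Run:
```python
from h import *
for n in("side","wrist"):
    img,W=cloud(n); save(n+"4",img)
    for a in((.124,.136,.38,.65),(.084,.096,.54,.7),(.043,.057,.40,.47)):
        try: print(n,a,ends(W,*a))
        except Exception as e: print(a,"none")
    u=W[...,:2]@U; v=W[...,:2]@V
    m=(W[...,2]>.12)&(W[...,2]<.14)&(u>.42)&(u<.6)&(abs(v-.219)<.03)
    print("slopes mm/m",(np.linalg.lstsq(np.c_[u[m],v[m],np.ones(m.sum())],W[m][:,2],rcond=None)[0][:2]*1000).round(1))
s=state();print(s["t"],s["tool_pos"],s["contact_force"])
```

```text
side (0.124, 0.136, 0.38, 0.65) (np.int64(487), array([430.6, 589.3]), array([190.1, 247. ]), array([510.1, 218.1]), array([160.8,  57.7]), 0.5, np.float64(0.13))
side (0.084, 0.096, 0.54, 0.7) (np.int64(154), array([542.4, 636.7]), array([190.9, 246.7]), array([600.8, 201. ]), array([110.1,  48.6]), 31.4, np.float64(0.0903))
side (0.043, 0.057, 0.4, 0.47) (np.int64(127), array([431.4, 468.6]), array([190.7, 247.7]), array([449.8, 219.3]), array([58.3, 37.7]), 88.5, np.float64(0.05))
slopes mm/m [ 1.3 11.7]
wrist (0.124, 0.136, 0.38, 0.65) (np.int64(6672), array([431.3, 589.5]), array([191.6, 245.3]), array([510.9, 218.4]), array([ 54.2, 159.5]), 90.0, np.float64(0.129))
wrist (0.084, 0.096, 0.54, 0.7) (np.int64(1738), array([555.8, 635.9]), array([193.8, 246.1]), array([595.9, 219.6]), array([81. , 53.4]), 0.2, np.float64(0.0945))
(0.043, 0.057, 0.4, 0.47) none
slopes mm/m [-6.8  0.8]
13.5 [ 0.5573954  -0.00972793  0.22495943] [-0.39157249  0.21290927 -0.98840476]
```

View pics/side4.png

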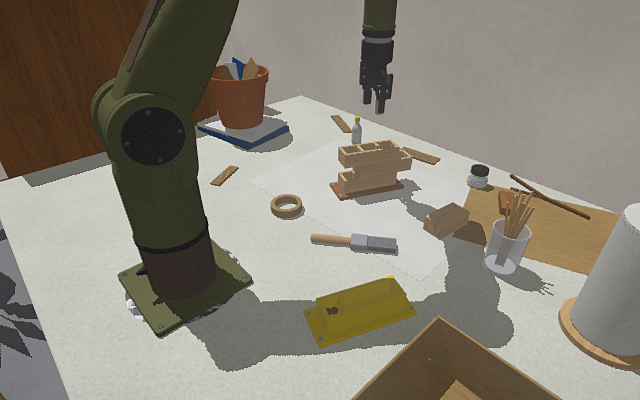

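The side view shows the zigzag stack standing level at (370,168), the jar upright at (508,245) and the gripper clear above at (377,90). I'll hand it in.

```bash
python3 -c "
from workcell import *
print(sign_off())"
```

```text
the job is handed in; nothing more can be done
None
```

I stacked and handed in the zigzag after about 13.5 s on the robot's clock: the two-compartment tray sits about 44.5 mm back with the beads uncovered, the three-compartment tray stands within about 1 mm of straight above the base, both are level, and the jar is still upright; sign-off returned no verdict.

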